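# Switch on the bench fan box

## Task

Switch on the fan: on the plywood box that carries the fan, flip the metal bat toggle over its centre so that it snaps across and leans fully towards the fan. Leave the switch of the similar loudspeaker box as it is, leaning away from the speaker.

Things in the scene. Friction and masses are not known exactly. Their poses are not given: they have to be found in the camera images.
- fan_box: Plywood box fixed to the bench, 220 mm long (its x), 140 wide, top face 60 mm up; origin: centre of its underside; heading within 80 degrees of straight ahead. On top, centred 42 mm to its +x: a square black 120 mm fan, blades under a low round wire guard, up to 10 mm high. At the -x end: a steel bat toggle, pivot at (-65, 0, 66) mm, in a bushing 18 mm across and 7 mm high.
- fan_toggle (a joint): Fan's bat, rad: 0 = off, leaning 24 degrees to the box's -x, away from the fan (tip 21 mm from pivot in x, 114 mm above the bench); 0.42 upright; 0.84 = on, leaning as far to +x. Swings in the box's x-z plane; 52 mm from pivot to tip, 7 mm thick at the pivot, 13 near the tip. An over-centre spring throws it to the nearer stop; about 4 N starts it, pushed 35 mm from the pivot.
- speaker_box: Bystander, fixed: a plywood box of the same size, its toggle in the same place and off, but with a round 120 mm loudspeaker (grey cone, black dome) instead of the square fan. Origin: centre of its underside; its x points from switch to speaker. Either box may stand on the left.
- speaker_toggle (a joint): Angle of the speaker box's bat, same size and values as the fan's: 0 = off, leaning fully away from the speaker. It starts off and stays off.

How it is judged:
By the outcome, as a careful person would: the job done as asked, in the order asked, and still so for the second after the job is handed in, with the robot touching nothing.
It also fails if it takes over 35 s, if anything falls off the work surface, if the arm or the gripper's body presses on something with over 40 N, if the wrist force passes 120 N, or if a joint passes its speed limit or range.

## Robot

A 7-joint arm with a two-finger parallel gripper is mounted at the origin on the work surface. World frame = base frame: x ahead of the robot, y to its left, z up, the work surface at z = 0. Lengths are in mm, angles in rad, forces in N, time in s.
With the tool pointing down it reaches from about 425 to 875 mm from the base axis. Payload 9.9 kg.
Tool frame: the origin (TCP) lies on the mounting face of the last link; the fingertips stand ctrl.nose_length ahead of it and the grasp point (between the pads) lies 155 mm ahead of it (ctrl.nose_length is the distance from the TCP to the fingertips, in mm); z points along the fingers, y is the line along which they close (so a half turn about z gives the same grasp; the last joint's range is limited). The gripper opens to 85 mm and grips with 20 to 120 N. Pads are 22 mm wide; open, the fingers measure 114 mm over their backs; the gripper's body (76 mm by 85 mm) begins 54 mm behind the grasp point. The pads swing forward as they close: fully open they stand 13 mm farther back than shut.
Start: joints at [-1.38, 0.576, 0.025, 1.437, -0.015, 1.129, -0.057], TCP at [183.158, 649.682, 404.689] pointing down, gripper open.
Joint ranges: [-2.76, 2.76], [-0.34, 2.15], [-1.52, 1.57], [0.19, 2.46], [-1.09, 4.23], [0.17, 1.99], [-2.82, 2.82]. Speed limits (rad/s): [2.22, 2.22, 3.01, 3.01, 3.14, 3.14, 3.14].

## Interface

Orientations are given as a unit quaternion [x, y, z, w].
In Python, from bench import telemetry, viewer, ctrl, finder gives the robot as it stands.
- The arm moves only by the tool play_rows, never from a script. Its argument "increments" is a list of rows, each an object with "slide": the shift along the world's x, y, z in units of 40 mm (1.0 is 40 mm), a list of three; "angular": the turn, a rotation vector about the world's x, y, z in units of 5 degrees (1.0 is 5 degrees), a list of three; "grip": the gripper's target within -1 to 1 (shut at 1, half-way at 0, fully open at -1). A call has 1 to 10 rows; each row shifts and turns the commanded pose from where the row before left it; what a row does not reach is not made up. A row lasts 1/12 s, in which the tool goes at most 41.7 mm and 7.16 degrees, less where a joint would pass 70% of its speed; a pose out of reach is approached as far as the arm can. A call is refused whole if a number of a shift passes 1 or a number of a turn 1, either way. A call with a gripper value outside its range is refused whole. The fingers move at their own pace and stop on an object; "grip_force" is the grip in N (left out, the last holds). Time passes only in rows, so rows that do not move let the fingers close. It gives the time, the measured TCP pose, the force, the opening and the grip force at its end, in the units of the state.
- telemetry.get_obs(): the state, without advancing time (a new reading comes with each control period).
- viewer.grab_frame(name): name is "side" or "top" or "wrist"; returns a dict with "img" (480x640x3 uint8, red, green, blue), "vertical_fov" (degrees; the focal length in pixels is half the picture's height over the tangent of half this angle, whatever the lens; pixels are square), "cx", "cy" (the principal point, pixels), "D" ([k1, k2, p1, p2, k3] as OpenCV has them; the pictures are not rectified), "xyz" and "rotation" of the camera in the world. Camera axes: x right, y down, z forward; pixel columns grow to the right and rows downward; lengths in mm; the calibration is good to about 2 mm. A picture is of the moment at which its call begins. There is no depth.
- ctrl.close_job(): hands the job in; it is judged then, once.
Trained networks look in a picture, given as the dict that the camera call returned (one of the last four; its "shot" number tells which), for a name from the list of things; names that differ only in an ending like _2 or _b are one class to them, and where a whole thing is asked for, a point or a joint stands for the part that bears it (a point fixed in the world has none). Each returns a list of dicts, best first, with "conf" (0 to 1); they miss things now and then, are a little off and sometimes report something else, mostly with a low value. They report only what shows in the picture. A call takes as long as a camera call.
- finder.spot_in(name, picture): "extent" ([left, top, width, height] in pixels, round what is visible of it).
The state is a dict: "t": time; "joint_positions": joint angles; "qvel": joint speeds; "tau": joint torques, N m; "tool_pos": TCP position; "tcp_rot": TCP orientation; "wrist_force": force on the tool from outside, world axes, zero at the start; "wrist_torque": the same for the moment, N m; "grip_width": finger opening in mm; "grasp_force": force on a finger pad.
Only numpy, scipy, OpenCV 4.12 (cv2) and the standard library are available. Lean on these libraries where they do the work, as an engineer would, in place of code of your own. Each camera call takes 0.05 s, during which the arm holds its last target. There are 200 camera calls.

## Working session

There is one attempt and no reset: what is moved stays moved. The work goes in short steps, Python scripts to look and compute and a tool call to move; the robot and the scene stay as the last step left them, time stands still between calls to the robot, and variables do not carry over. Pictures are saved under pics/ and viewed, at most 10 in all, crops included, and the job is handed in when it is done.

Besides the shell and the picture viewer there is one more tool, called after ">>>" as a command line: name --argument value ..., lists and objects as JSON in quotes. play_rows: Moves the arm, as the interface text tells. Its arguments: {"type":"object","properties":{"increments":{"type":"array","items":{"type":"object","properties":{"slide":{"type":"array","items":{"type":"number"}},"angular":{"type":"array","items":{"type":"number"}},"grip":{"type":"number"}}}},"grip_force":{"type":"number"}},"required":["increments"]}

```bash
mkdir -p pics
python3 - <<'E'
from bench import telemetry, viewer, ctrl, finder
import cv2,numpy as np
print(ctrl.nose_length)
o=telemetry.get_obs();print(o['tool_pos'],o['tcp_rot'],o['t'])
ims=[]
for c in['side','top']:
    p=viewer.grab_frame(c);print(c,p['xyz'],p['vertical_fov'],p['cx'],p['cy'],p['D'],np.array(p['rotation']).tolist())
    cv2.imwrite(f'pics/{c}.png',p['img'][:,:,::-1])
    for n in['fan_box','fan_toggle','speaker_box','speaker_toggle']:
        print(n,[(np.round(d['extent']).tolist(),round(d['conf'],2)) for d in finder.spot_in(n,p)][:3])
E
```

```text
173.4
[183.08736459 649.51555835 403.82522144] [ 1.36944367e-01  9.90578371e-01 -8.50383333e-04 -9.18287688e-05] 0.0
side [ 262.75208776 -525.58135894  571.15013274] 55.57747452719889 313.7242887040305 231.49823575455585 [-0.04051182  0.          0.          0.          0.        ] [0.8632419858966387, -0.26139939433440473, 0.11438462054621272, -0.41641300293018324]
fan_box [([326.0, 237.0, 99.0, 128.0], 0.8)]
fan_toggle []
speaker_box [([201.0, 168.0, 88.0, 83.0], 0.75)]
speaker_toggle [([236.0, 197.0, 7.0, 18.0], 0.59)]
top [545.09266021 -34.25845931 838.90158023] 51.622736653572346 326.40404438223663 238.8990350294991 [-0.11796963  0.          0.          0.          0.        ] [0.7147922100036574, -0.6989704030329933, 0.009545164582692585, -0.020527104887723434]
fan_box [([325.0, 147.0, 161.0, 153.0], 0.85)]
fan_toggle [([440.0, 248.0, 24.0, 13.0], 0.55), ([231.0, 274.0, 10.0, 16.0], 0.4)]
speaker_box [([123.0, 178.0, 163.0, 150.0], 0.87)]
speaker_toggle []
```

View pics/top.png

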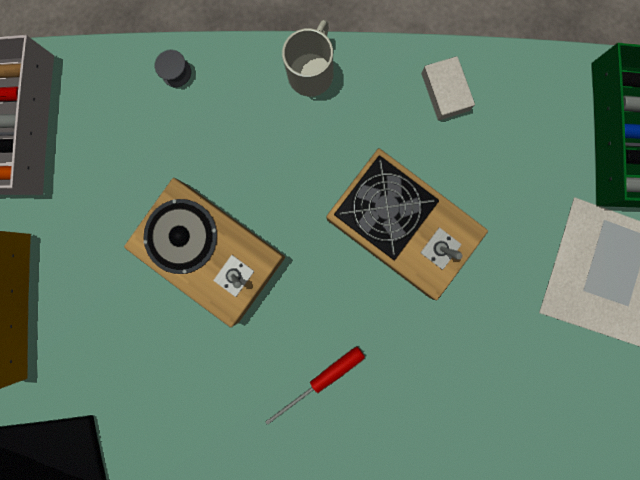

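View pics/side.png

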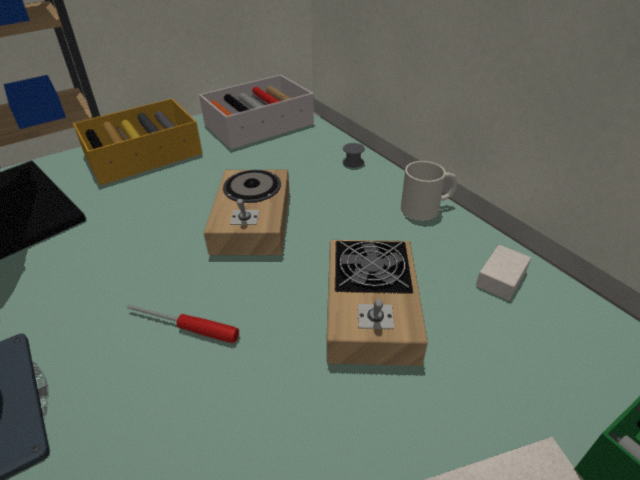

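The top view shows the fan box at right, with top corners at about (380,150), (487,232), (436,299) and (328,216). The bushing is near (441,248) and the bat tip near (456,256). The speaker box is at left with its bat at about (236,277). The side view agrees.

```bash
cat > h.py <<'E'
import cv2,numpy as np
from scipy.spatial.transform import Rotation as R
def K(p):
    f=240/np.tan(np.radians(p['vertical_fov'])/2)
    return np.array([[f,0,p['cx']],[0,f,p['cy']],[0,0,1]])
def back(p,uv,z):
    n=cv2.undistortPoints(np.array(uv,float).reshape(-1,1,2),K(p),np.array(p['D'])).reshape(-1,2)
    d=R.from_quat(p['rotation']).apply(np.c_[n,np.ones(len(n))]); c=np.array(p['xyz'])
    return c+d*((z-c[2])/d[:,2])[:,None]
def proj(p,X):
    r=R.from_quat(p['rotation']).inv()
    return cv2.projectPoints(r.apply(np.array(X,float)-p['xyz']),np.zeros(3),np.zeros(3),K(p),np.array(p['D']))[0].reshape(-1,2)
E
python3 - <<'E'
from h import *
from bench import viewer
p=viewer.grab_frame('top'); s=viewer.grab_frame('side')
for nm,c,b,t in(('fan',[(380,150),(487,232),(436,299),(328,216)],(440,249),(457,257)),('spk',[(175,179),(285,257),(234,326),(126,246)],(232,275),(249,285))):
    C=back(p,c,60)[:,:2]; m=C.mean(0)
    print(nm,C.round().tolist(),'sides',[np.linalg.norm(C[i]-C[i-1]).round() for i in range(4)])
    d=(C[0]+C[3]-C[1]-C[2]);d/=np.linalg.norm(d);h=np.arctan2(d[1],d[0])
    pv=m-65*d; print('centre',m,'heading deg',np.degrees(h),'pivot',pv,'bushing',back(p,[b],70),'tip',back(p,[t],112),'exp tip',pv-21*d)
    T=[[*pv,73],[*(pv-20*d),110]]
    print('proj top',proj(p,T).round().tolist(),'side',proj(s,T).round().tolist())
E
```

```text
fan [[721.0, -104.0], [595.0, -276.0], [487.0, -196.0], [614.0, -23.0]] sides [np.float64(134.0), np.float64(214.0), np.float64(134.0), np.float64(214.0)]
centre [ 604.43680319 -149.78857257] heading deg 53.6765249497797 pivot [ 565.93448664 -202.15814026] bushing [[ 565.86777702 -198.82977559   70.        ]] tip [[ 553.5002362  -215.26721415  112.        ]] exp tip [ 553.49527668 -219.07753906]
proj top [[443.0, 249.0], [459.0, 257.0]] side [[375.0, 310.0], [377.0, 303.0]]
spk [[669.0, 224.0], [548.0, 43.0], [438.0, 121.0], [560.0, 301.0]] sides [np.float64(134.0), np.float64(218.0), np.float64(135.0), np.float64(218.0)]
centre [553.58284576 172.07212498] heading deg 56.0974073105823 pivot [517.32697239 118.12296701] bushing [[518.13809931 123.88491723  70.        ]] tip [[505.58968054  89.59782216 112.        ]] exp tip [505.61353638 100.69323905]
proj top [[235.0, 276.0], [241.0, 284.0]] side [[244.0, 212.0], [240.0, 202.0]]
```

>>> play_rows --increments '[{"slide": [0.6, -0.667, 0], "angular": [0, 0, -0.74], "grip": 1}, {"slide": [0.6, -0.667, 0], "angular": [0, 0, -0.74], "grip": 1}, {"slide": [0.6, -0.667, 0], "angular": [0, 0, -0.74], "grip": 1}, {"slide": [0.6, -0.667, 0], "angular": [0, 0, -0.74], "grip": 1}, {"slide": [0.6, -0.667, 0], "angular": [0, 0, -0.74], "grip": 1}, {"slide": [0.6, -0.667, 0], "angular": [0, 0, -0.74], "grip": 1}, {"slide": [0.6, -0.667, 0], "angular": [0, 0, -0.74], "grip": 1}, {"slide": [0.6, -0.667, 0], "angular": [0, 0, -0.74], "grip": 1}, {"slide": [0.6, -0.667, 0], "angular": [0, 0, -0.74], "grip": 1}, {"slide": [0.6, -0.667, 0], "angular": [0, 0, -0.74], "grip": 1}]'

```text
t: 1.43
tool_pos: [424.1, 381.4, 405.0]
tcp_rot: [0.446, 0.895, 0.0, 0.0]
wrist_force: [-0.2, 0.9, 0.0]
grip_width: 0.0
grasp_force: 0.0
```

>>> play_rows --increments '[{"slide": [0.6, -0.667, 0], "angular": [0, 0, -0.74], "grip": 1}, {"slide": [0.6, -0.667, 0], "angular": [0, 0, -0.74], "grip": 1}, {"slide": [0.6, -0.667, 0], "angular": [0, 0, -0.74], "grip": 1}, {"slide": [0.6, -0.667, 0], "angular": [0, 0, -0.74], "grip": 1}, {"slide": [0.6, -0.667, 0], "angular": [0, 0, -0.74], "grip": 1}, {"slide": [0, -0.83, 0], "angular": [0, 0, -0.74], "grip": 1}, {"slide": [0, -0.83, 0], "angular": [0, 0, -0.74], "grip": 1}, {"slide": [0, -0.83, 0], "angular": [0, 0, -0.74], "grip": 1}, {"slide": [0, -0.83, 0], "angular": [0, 0, -0.74], "grip": 1}, {"slide": [0, -0.83, 0], "angular": [0, 0, -0.74], "grip": 1}]'

```text
t: 2.27
tool_pos: [542.9, 81.9, 404.9]
tcp_rot: [0.707, 0.708, 0.0, 0.0]
wrist_force: [0.5, -0.3, -0.3]
grip_width: -0.2
grasp_force: 0.0
```

>>> play_rows --increments '[{"slide": [0, -0.83, 0], "angular": [0, 0, -0.74], "grip": 1}, {"slide": [0, -0.83, 0], "angular": [0, 0, -0.74], "grip": 1}, {"slide": [0, -0.83, 0], "angular": [0, 0, -0.74], "grip": 1}, {"slide": [0, -0.83, 0], "angular": [0, 0, -0.74], "grip": 1}, {"slide": [0, -0.83, 0], "angular": [0, 0, -0.74], "grip": 1}, {"slide": [0, -0.83, 0], "angular": [0, 0, -0.74], "grip": 1}, {"slide": [0, -0.83, 0], "angular": [0, 0, -0.74], "grip": 1}, {"slide": [0, -0.83, 0], "angular": [0, 0, -0.74], "grip": 1}, {"slide": [0, -0.83, 0], "angular": [0, 0, -0.74], "grip": 1}, {"slide": [0, -0.83, 0], "angular": [0, 0, -0.74], "grip": 1}]'

```text
t: 3.1
tool_pos: [543.0, -250.0, 404.9]
tcp_rot: [0.895, 0.447, 0.0, 0.0]
wrist_force: [0.7, 0.0, -0.0]
grip_width: 0.5
grasp_force: 0.0
```

Run:
```python
from h import *
from bench import viewer,telemetry,finder
o=telemetry.get_obs();M=R.from_quat(o['tcp_rot']).as_matrix()
print(o['t'],o['tool_pos'],M.round(3).tolist(),np.degrees(np.arctan2(M[1,0],M[0,0])),o['grip_width'],o['wrist_force'])
w=viewer.grab_frame('wrist')
im=w['img'][:,:,::-1].copy()
for nm,ax in(('pv',0),):
    d=np.array([.592,.806]);pv=np.array([566,-200])
    for X in([*pv,67],[*(pv-20*d),110],[*(pv-45*d+[70*-.806,70*.592]),60],[*(pv-45*d-[70*-.806,70*.592]),60]):
        u=proj(w,[X])[0];print(u)
        cv2.circle(im,tuple(int(v) for v in u),4,(0,0,255),1)
cv2.imwrite('pics/w1.png',im)
```

```text
3.1 [ 542.99854814 -250.00665986  404.90806238] [[0.6, 0.8, 0.001], [0.8, -0.6, 0.0], [0.0, 0.0, -1.0]] 53.10029201023935 0.5325231225257839 [ 0.65402182  0.00216302 -0.00757867]
[306.54833838 130.93829223]
[304.83763363 170.70194876]
[215.61581573 191.79204039]
[400.91047245 189.90751484]
```

View pics/w1.png

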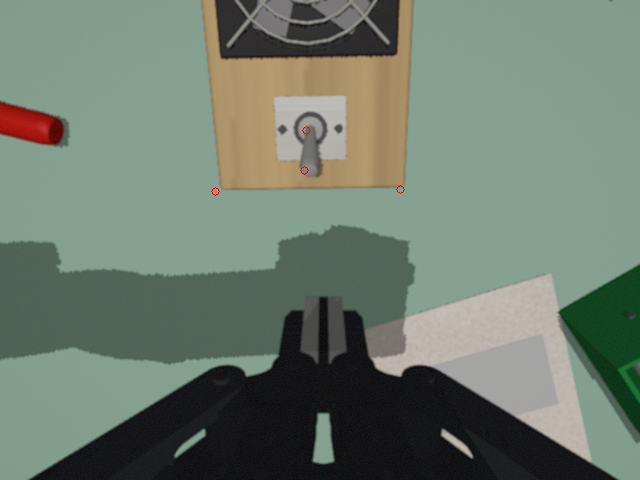

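The wrist view puts the bushing at (310,128) and the bat tip at (311,170), about 4 mm to the right of my estimate. The pivot is therefore about (570,-201), and the heading agrees. I'll lower behind the bat, then push.

>>> play_rows --increments '[{"slide": [-0.04, 0.015, -0.692], "grip": 1}, {"slide": [-0.04, 0.015, -0.692], "grip": 1}, {"slide": [-0.04, 0.015, -0.692], "grip": 1}, {"slide": [-0.04, 0.015, -0.692], "grip": 1}, {"slide": [-0.04, 0.015, -0.692], "grip": 1}, {"slide": [0, 0, 0], "grip": 1}]'

```text
invalid input
```

>>> play_rows --increments '[{"slide": [0.09, 0.12, 0], "grip": 1}, {"slide": [0.09, 0.12, 0], "grip": 1}, {"slide": [0.09, 0.12, 0], "grip": 1}, {"slide": [0.09, 0.12, 0], "grip": 1}, {"slide": [0.09, 0.12, 0], "grip": 1}]'

```text
invalid input
```

>>> play_rows --increments '[{"slide": [0.075, 0.1, 0], "grip": 1}, {"slide": [0.075, 0.1, 0], "grip": 1}, {"slide": [0.075, 0.1, 0], "grip": 1}, {"slide": [0.075, 0.1, 0], "grip": 1}, {"slide": [0, 0, 0], "grip": 1}]'

```text
invalid input
```

Run:
```python
from h import *
from bench import viewer,telemetry
o=telemetry.get_obs();print(o['tool_pos'],o['wrist_force'])
a=viewer.grab_frame('wrist')['img'];s=viewer.grab_frame('side')['img'][220:380,300:460]
s=cv2.resize(s,(400,400),interpolation=cv2.INTER_CUBIC)
b=np.hstack([cv2.resize(a,(400,300)),s[:300]])
cv2.imwrite('pics/w2.png',b[:,:,::-1])
```

```text
[ 541.39686011 -256.79663995  405.39207241] [-1.09846615 -5.67688488  1.11613015]
```

View pics/w2.png

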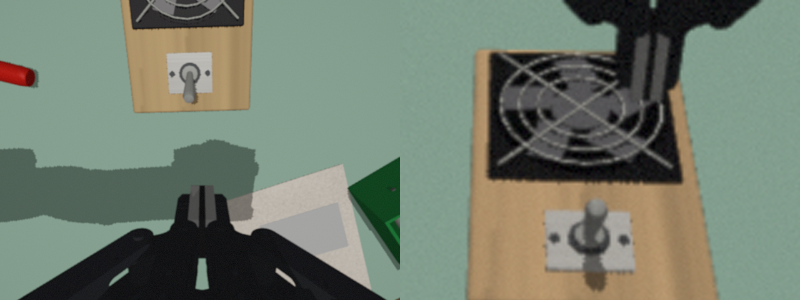

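The rows need "angular" as well, and nothing moved. I'll resend the descent on its own and check it before pushing.

>>> play_rows --increments '[{"slide": [-0.04, 0.015, -0.692], "angular": [0, 0, 0], "grip": 1}, {"slide": [-0.04, 0.015, -0.692], "angular": [0, 0, 0], "grip": 1}, {"slide": [-0.04, 0.015, -0.692], "angular": [0, 0, 0], "grip": 1}, {"slide": [-0.04, 0.015, -0.692], "angular": [0, 0, 0], "grip": 1}, {"slide": [-0.04, 0.015, -0.692], "angular": [0, 0, 0], "grip": 1}, {"slide": [0, 0, 0], "angular": [0, 0, 0], "grip": 1}, {"slide": [0, 0, 0], "angular": [0, 0, 0], "grip": 1}, {"slide": [0, 0, 0], "angular": [0, 0, 0], "grip": 1}]'

```text
t: 3.92
tool_pos: [535.9, -245.3, 267.7]
tcp_rot: [0.894, 0.449, 0.001, 0.001]
wrist_force: [-0.7, -0.4, -0.8]
grip_width: -0.3
grasp_force: 0.0
```

Run:
```python
from h import *
from bench import viewer,telemetry
o=telemetry.get_obs();print(o['tool_pos'],o['wrist_force'])
w=viewer.grab_frame('wrist');a=w['img'].copy()
print(proj(w,[[570,-201,67],[570-12,-217,110]]))
cv2.imwrite('pics/w3.png',a[:,:,::-1])
```

```text
[ 535.86711128 -245.29552521  267.70537621] [-0.65702936 -0.40497772 -0.8115451 ]
[[325.05259173 160.83342894]
 [325.58960693 245.84306187]]
```

View pics/w3.png

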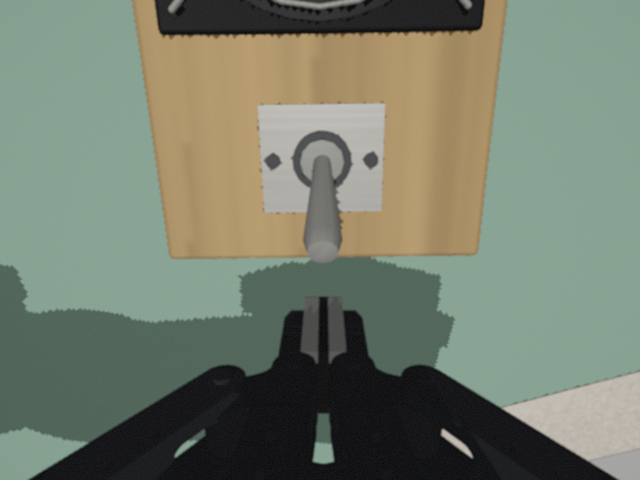

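The bushing (322,160) and tip (322,250) match the prediction, and the bat lies straight ahead of the closed fingers. Now I push 48 mm.

>>> play_rows --increments '[{"slide": [0.09, 0.12, 0], "angular": [0, 0, 0], "grip": 1}, {"slide": [0.09, 0.12, 0], "angular": [0, 0, 0], "grip": 1}, {"slide": [0.09, 0.12, 0], "angular": [0, 0, 0], "grip": 1}, {"slide": [0.09, 0.12, 0], "angular": [0, 0, 0], "grip": 1}, {"slide": [0.09, 0.12, 0], "angular": [0, 0, 0], "grip": 1}]'

```text
t: 4.38
tool_pos: [553.5, -221.3, 266.7]
tcp_rot: [0.894, 0.448, -0.0, 0.0]
wrist_force: [-1.3, -2.0, 1.3]
grip_width: 0.1
grasp_force: 1.1
```

>>> play_rows --increments '[{"slide": [0.09, 0.12, 0], "angular": [0, 0, 0], "grip": 1}, {"slide": [0.09, 0.12, 0], "angular": [0, 0, 0], "grip": 1}, {"slide": [0.09, 0.12, 0], "angular": [0, 0, 0], "grip": 1}, {"slide": [0, 0, 0], "angular": [0, 0, 0], "grip": 1}, {"slide": [0, 0, 0], "angular": [0, 0, 0], "grip": 1}]'

```text
t: 4.8
tool_pos: [564.3, -206.5, 266.1]
tcp_rot: [0.894, 0.449, -0.0, -0.0]
wrist_force: [-0.3, -0.4, -0.8]
grip_width: -0.2
grasp_force: 0.0
```

Run:
```python
from h import *
from bench import viewer,telemetry
o=telemetry.get_obs();print(o['tool_pos'],o['wrist_force'])
w=viewer.grab_frame('wrist');a=w['img'].copy()
print(proj(w,[[570,-201,67],[570+12,-185,110]]))
cv2.imwrite('pics/w4.png',a[:,:,::-1])
```

```text
[ 564.27688304 -206.52151642  266.09882518] [-0.28867082 -0.39636127 -0.76680679]
[[326.57122667 272.15529425]
 [328.01156429 270.90506299]]
```

View pics/w4.png

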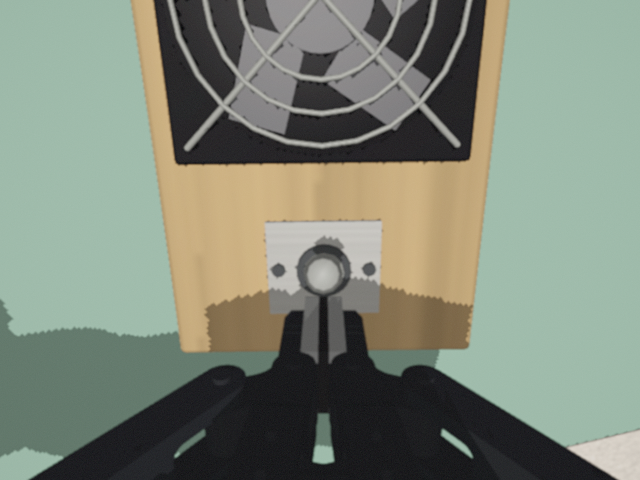

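The tip, at (323,273), is within 3 px of where the "on" position projects, and the contact force is gone, so it snapped across. I'll retreat, lift and verify.

>>> play_rows --increments '[{"slide": [-0.24, -0.32, 0], "angular": [0, 0, 0], "grip": 1}, {"slide": [-0.3, -0.4, 0], "angular": [0, 0, 0], "grip": 1}, {"slide": [-0.3, -0.4, 0], "angular": [0, 0, 0], "grip": 1}, {"slide": [0, 0, 0.7], "angular": [0, 0, 0], "grip": 1}, {"slide": [0, 0, 0.8], "angular": [0, 0, 0], "grip": 1}, {"slide": [0, 0, 0.8], "angular": [0, 0, 0], "grip": 1}, {"slide": [0, 0, 0], "angular": [0, 0, 0], "grip": 1}, {"slide": [0, 0, 0], "angular": [0, 0, 0], "grip": 1}]'

```text
t: 5.52
tool_pos: [530.3, -252.7, 360.1]
tcp_rot: [0.894, 0.448, 0.001, 0.001]
wrist_force: [0.7, 0.0, -0.5]
grip_width: 0.3
grasp_force: 0.0
```

Run:
```python
from h import *
from bench import viewer,telemetry
o=telemetry.get_obs();print(o['t'],o['tool_pos'],o['wrist_force'])
a=viewer.grab_frame('wrist')['img'];t=viewer.grab_frame('top')['img'][140:340,110:510]
b=np.vstack([cv2.resize(a,(400,300)),cv2.resize(t,(400,200))])
cv2.imwrite('pics/w5.png',b[:,:,::-1])
```

```text
5.5167 [ 530.30731828 -252.67903166  360.0551665 ] [ 0.70119908  0.03468289 -0.51899582]
```

View pics/w5.png

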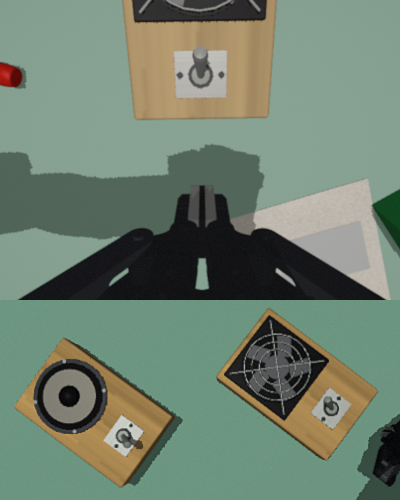

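The fan's bat now leans towards the fan: its tip is at (200,52), above the bushing at (200,75). The speaker's bat still leans away from the speaker, and the robot is clear of everything.

```bash
python3 -c "
from bench import ctrl
print(ctrl.close_job())"
```

```text
the job is handed in; nothing more can be done
None
```

The fan switch is on, with its bat snapped fully towards the fan; the speaker switch was left off, and the job was handed in about 5.6 s into the 35 s limit.

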